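# Clamp a carton in a hand-cranked cam rig and park the cam on its dwell

## Task

Stand the green and white filter carton upright on the bed of the blue clamping rig, lengthwise between the fixed anvil and the sprung platen, and let go of it. Then turn the rig's crank until the cam follower rests on the flat dwell at the top of the cam, so that the platen keeps the carton clamped and the crank stays put when you let go. Leave the beaker, the petri dish and the dropper bottle where they stand.

Things in the scene. Friction and masses are not known exactly. Their poses are not given: they have to be found in the camera images.
- rig: Fixed clamping rig. Aluminium bed 110 mm (its x) by 320 mm (its y, -150 to +170), top at z = 12. Origin on the worktop, z up; y runs from the blue anvil to the blue cam box. Two black guide rails along y, tops at z = 20, inner faces at x = +-27.5, from y = -108 to -16. Closed cam box: y 44 to 159, x +-55, lid at z = 76. All in mm.
- anvil_face (a point): Centre of the fixed blue anvil's face, which looks to the rig's +y; 80 mm wide, top at z = 72 mm. 112 mm from the platen's face when that is drawn back.
- bed_spot (a point): Point on the bed's top (12 mm above the worktop) midway between anvil and drawn-back platen and between the guide rails; axes as the rig's. The carton's underside centre belongs here, its long side along the rig's y: 6 mm play at each end, 5 mm at each side. The closing platen pushes the carton up to the anvil by itself.
- carton: Loose green and white printed filter carton, 100 mm (its x) by 45 mm (its y) by 70 mm high, 0.12 kg, a rigid box; origin at the centre of its underside, z up.
- platen: Sprung pressing plate, 60 mm wide, z = 21 to 67 mm; origin at the rig's origin when drawn back. The cam follower carries it up to 24 mm to the anvil. After 12 mm it presses the carton on the anvil and stops, while the follower goes on and squeezes the springs behind it (first 2 N, then 0.8 N/mm, to about 11 N). So its place does not tell when the dwell is reached.
- platen_face (a point): Centre of the platen's rubber face, which looks to the rig's -y; 44 mm above the worktop.
- crank (a joint): Crank angle about its upright shaft, rad, growing anticlockwise from above; at 0 the handle is on the rig's +y side of the shaft. Turns either way, several turns if need be; friction about 0.03 N m. The cam in the closed box is keyed to the shaft at an angle that differs from rig to rig. Released on the rise or fall, the crank springs back down; on the dwell it stays.
- crank_axis (a point): Point on the shaft axis, 118 mm above the worktop. The cam has, the same both ways: 3 rad of low base circle (the crank starts on it, platen drawn back), a steady rise of 1.3 rad, a flat high dwell 0.7 rad wide, a steady fall of 1.3 rad. From the start the near edge of the dwell is 1.5 to 4.1 rad away, by the keying, the start and the way turned.
- crank_handle (a point): Middle of the upright black handle, 118 mm above the worktop, 50 mm from the shaft axis: a freely spinning grip, 19 mm across, z = 97 to 140; the crank arm below it has its top at z = 96. Clamping a carton, it resists more and more on the rise (to about 5 N along its path), goes slack (about 1 N or less) on the dwell, and is driven onward by the springs beyond it.
- beaker: Bystander: glass beaker 53x61x70 mm standing behind the rig; origin at the centre of its underside.
- dish: Bystander: petri dish with cream medium, 91 mm across, 16 mm high, in front of the rig; origin at the centre of its underside.
- dropper: Bystander: amber dropper bottle 34 mm across, 102 mm high, to the right behind the carton; origin at the centre of its underside.

How it is judged:
By the outcome, as a careful person would: the job done as asked, in the order asked, and still so for the second after the job is handed in, with the robot touching nothing.
It also fails if it takes over 64 s, if anything falls off the work surface, if the arm or the gripper's body presses on something with over 40 N, if the wrist force passes 120 N, or if a joint passes its speed limit or range.

## Robot

A 6-joint arm with a two-finger parallel gripper is mounted at the origin on a cart in front of the work surface, level with it; the furniture and walls round the work are solid. World frame = base frame: x ahead of the robot, y to its left, z up, the work surface at z = 0. Lengths are in mm, angles in rad, forces in N, time in s.
With the tool pointing down it reaches from about 300 to 775 mm from the base axis. Payload 14.6 kg.
Tool frame: the origin (TCP) lies on the centre line of the jaws, within the pads' length; the fingertips stand robot.nose_length ahead of it and the grasp point (between the pads) lies 5 mm behind it (robot.nose_length is the distance from the TCP to the fingertips, in mm); z points along the fingers, y is the line along which they close (so a half turn about z gives the same grasp; the last joint's range is limited). The gripper opens to 94 mm and grips with 3 to 60 N. Pads are 16 mm wide; open, the fingers measure 119 mm over their backs; the gripper's body (75 mm by 177 mm) begins 78 mm behind the grasp point.
Start: joints at [-1.332, 0.3, 1.521, -0, 1.321, -0.067], TCP at [165.574, -524.476, 219.446] pointing down, gripper open.
Joint ranges: [-3.03, 3.03], [-0.79, 2.21], [0.23, 2.52], [-1.04, 4.18], [0, 3.07], [-2.55, 2.55]. Speed limits (rad/s): [2.22, 2.22, 2.57, 3.14, 3.14, 3.14].

## Interface

Orientations are given as [roll, pitch, yaw] about the fixed x, y, z axes, in that order (R = Rz(yaw) Ry(pitch) Rx(roll)).
In Python, from cell import robot gives the robot as it stands.
- The arm moves only by the shell command python3 steer.py 'ROWS' [FORCE]. ROWS is rows parted by semicolons, their numbers by spaces, 1 to 12 of them, each of 5 numbers: the opening from 0.0 (shut) to 1.0 (fully open), then dx, dy, dz in mm, then a turn about the tool's z in rad; each row is the pose to reach, as a shift and turn from the pose commanded when the command began, along the tool's axes at that moment; what a row does not reach only later rows make up. A row lasts 1/10 s, in which the tool goes at most 50 mm and 0.15 rad, less where a joint would pass 70% of its speed; a pose out of reach is approached as far as the arm can. The fingers move at their own pace and stop on an object; FORCE is the grip in N (left out, the last holds). Time passes only in rows, so rows that do not move let the fingers close. It prints the time, the measured TCP pose, the force, the opening and the grip force at its end.
- robot.sense(): the state, without advancing time (a new reading comes with each control period).
- robot.get_image(name): name is "scene" or "top" or "wrist"; returns the picture (420x560x3 uint8, red, green, blue); there is no depth.
- robot.camera_params(name): a dict with "camera_matrix" (3x3 intrinsics, pixels), "rvec" (rotation vector, rad) and "tvec" (3), from world to camera coordinates, as OpenCV has them. Camera axes: x right, y down, z forward; pixel columns grow to the right and rows downward; lengths in mm; the calibration is good to about 2 mm. A picture is of the moment at which its call begins: read the wrist's pose just before it. camera_params takes no time and is no camera call; for the wrist camera it gives the pose at the moment of the call.
- robot.job_done(): hands the job in; it is judged then, once.
The state is a dict: "time": time; "joint_pos": joint angles; "qvel": joint speeds; "joint_efforts": joint torques, N m; "ee_pos": TCP position; "ee_rot": TCP orientation; "ft_force": force on the tool from outside, world axes, zero at the start; "torque": the same for the moment, N m; "grip_width": opening from 0.0 (shut) to 1.0 (fully open); "grasp_force": force on a finger pad.
Only numpy, scipy, OpenCV 4.12 (cv2) and the standard library are available. Lean on these libraries where they do the work, as an engineer would, in place of code of your own. Each camera call takes 0.05 s, during which the arm holds its last target. There are 200 camera calls.

## Working session

There is one attempt and no reset: what is moved stays moved. The work goes in short steps, Python scripts to look and compute and a shell command to move; the robot and the scene stay as the last step left them, time stands still between calls to the robot, and variables do not carry over. Pictures are saved under pics/ and viewed, at most 10 in all, crops included, and the job is handed in when it is done.

```bash
ls; mkdir -p pics; python3 - <<'E'
from cell import robot
import cv2
print(robot.nose_length, robot.sense())
for n in("scene","top"):
    cv2.imwrite(f"pics/{n}0.png",robot.get_image(n)[:,:,::-1]); print(n,robot.camera_params(n))
E
```

```text
cell.py
pics
steer.py
14.0 {'time': 0.0, 'joint_pos': array([-1.33159746e+00,  3.00473031e-01,  1.52156783e+00,  1.73070841e-06,
        1.32070376e+00, -6.65872339e-02]), 'qvel': array([ 0.00021902,  0.00229637,  0.00038931, -0.0002179 ,  0.00139146,
       -0.00156784]), 'joint_efforts': array([-1.52647925e-03, -5.31807947e+01, -3.52738237e+01,  7.08103809e-02,
        2.44122039e-02, -8.97982727e-05]), 'ee_pos': array([ 165.5203183 , -524.24832382,  218.89086908]), 'ee_rot': array([-3.14044335e+00, -7.83222372e-05,  3.05785627e-01]), 'ft_force': array([ 0.69610615, -0.48786309, -0.27436259]), 'torque': array([-0.03177154,  0.00502733,  0.01779317]), 'grasp_force': 0.0, 'grip_width': 1.0005541903027233}
scene {'camera_matrix': array([[413.87637389,   0.        , 275.88005941],
       [  0.        , 413.87637389, 216.3291213 ],
       [  0.        ,   0.        ,   1.        ]]), 'rvec': array([ 0.68937273,  2.81771109, -0.82825101]), 'tvec': array([ 490.02606558, -103.49748446, 1213.46066591])}
top {'camera_matrix': array([[412.24752073,   0.        , 273.09949136],
       [  0.        , 412.24752073, 206.39637296],
       [  0.        ,   0.        ,   1.        ]]), 'rvec': array([ 2.14125064, -2.13628643,  0.20078023]), 'tvec': array([-60.43787664, 523.60162621, 967.78173873])}
```
View pics/scene0.png

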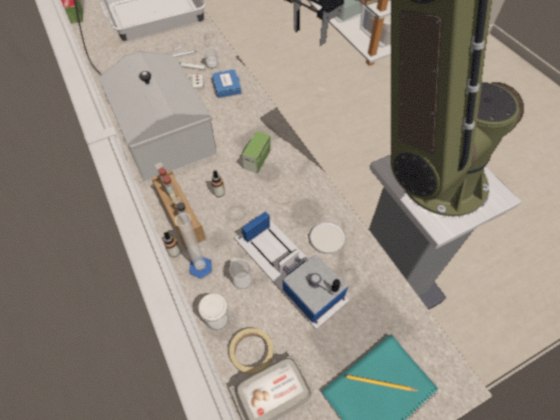

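View pics/top0.png

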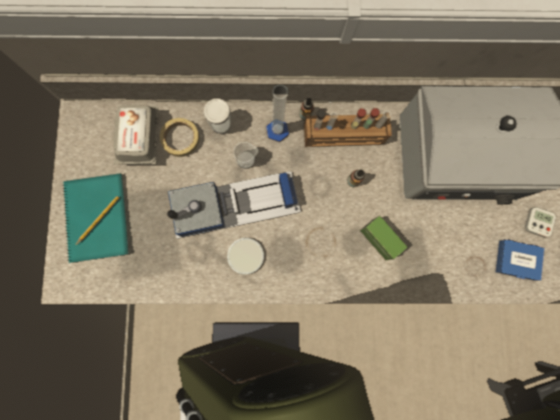

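The scene and top views show the rig at top-view (170-300, 170-235), with the anvil on the right (288,190) and the handle at (172,214). The carton is at (385,238) and the dish at (245,256). The beaker is at (247,155) and the dropper at (358,177). Next I'll enlarge this area and make masks.

```bash
cat > h.py <<'E'
import cv2,numpy as np
from cell import robot
def cam(n):
    p=robot.camera_params(n);R=cv2.Rodrigues(p["rvec"])[0];return p["camera_matrix"],R,p["tvec"]
def ray(n,px,z,c=None):
    K,R,t=c or cam(n);px=np.atleast_2d(np.array(px,float))
    d=np.c_[px,np.ones(len(px))]@np.linalg.inv(K).T@R; o=-R.T@t
    return o+d*((z-o[2])/d[:,2])[:,None]
def proj(n,P,c=None):
    K,R,t=c or cam(n);q=(np.atleast_2d(P)@R.T+t)@K.T;return q[:,:2]/q[:,2:]
E
python3 - <<'E'
from h import *
im=cv2.imread("pics/top0.png")
cv2.imwrite("pics/top0a.png",cv2.resize(im[140:275,150:430],(800,386),interpolation=cv2.INTER_CUBIC))
hsv=cv2.cvtColor(im,cv2.COLOR_BGR2HSV)
def big(m,roi):
    k=np.zeros_like(m);x0,y0,x1,y1=roi;k[y0:y1,x0:x1]=m[y0:y1,x0:x1]
    c=max(cv2.findContours(k,cv2.RETR_EXTERNAL,cv2.CHAIN_APPROX_NONE)[0],key=cv2.contourArea);return c
g=big(cv2.inRange(hsv,(35,90,60),(60,255,255)),(340,200,430,275))
r=cv2.minAreaRect(g);b=cv2.boxPoints(r);print("green",r,cv2.contourArea(g));P=ray("top",b,70);print(P.round(),[np.linalg.norm(P[i]-P[i-1]).round(1) for i in range(4)],P.mean(0))
a=big(cv2.inRange(hsv,(100,130,30),(125,255,255)),(265,165,310,220))
r=cv2.minAreaRect(a);b=cv2.boxPoints(r);print("anvil",r);print(ray("top",b,72).round())
print("cam ctr",ray("top",[[273,206]],0), -cam("top")[1].T@cam("top")[2])
E
```

```text
green ((384.1593017578125, 238.6106414794922), (43.08501434326172, 24.458744049072266), 48.8140754699707) 970.0
[[ 462. -268.   70.]
 [ 501. -313.   70.]
 [ 424. -378.   70.]
 [ 386. -332.   70.]] [np.float64(99.9), np.float64(60.1), np.float64(100.6), np.float64(59.3)] [ 443.10630433 -322.68941239   70.        ]
anvil ((281.5, 176.5), (3.0, 1.0), 90.0)
[[597. -78.  72.]
 [597. -80.  72.]
 [589. -80.  72.]
 [589. -78.  72.]]
cam ctr [[532.66844717 -59.67485513   0.        ]] [ 350.63206803  -43.67131437 1043.82127919]
```

View pics/top0a.png

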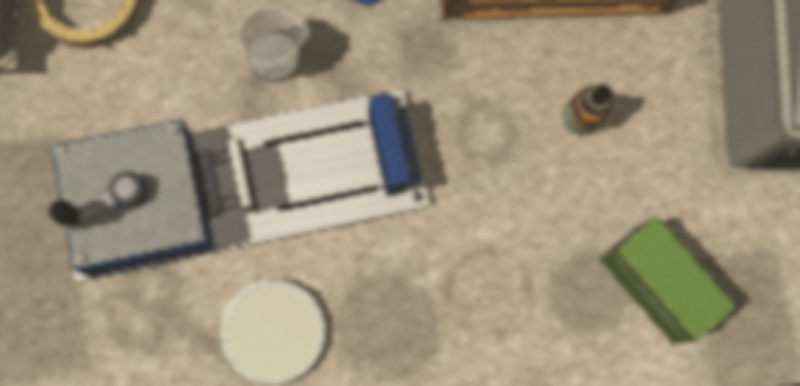

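The crop shows the lid corners at about (52,147), (182,120), (210,248) and (75,270). The handle top is at (62,213) and the shaft at (126,187). The bed's right corners are (407,91) and (432,203). On the carton, the bright top face is separate from its darker side.

```bash
python3 - <<'E'
from h import *
im=cv2.imread("pics/top0.png");hsv=cv2.cvtColor(im,cv2.COLOR_BGR2HSV)
s=800/280
f=lambda p:(np.array(p,float)+.5)/s-.5+[150,140]
for n,p,z in(("lid",[(52,147),(182,120),(210,248),(77,266)],76),("bed",[(407,91),(432,203)],12),("anviltop",[(373,98),(393,97),(418,185),(392,190)],72),("shaft",[(126,187)],105),("handle",[(62,213)],140),("rails",[(285,150),(364,123),(278,208),(378,189)],20)):
    print(n,ray("top",f(p),z).round(1)[:,:2].tolist())
V=hsv[...,2][200:275,340:430];H=hsv[...,0][200:275,340:430]
g=cv2.inRange(hsv,(35,90,60),(60,255,255))[200:275,340:430]>0
v=np.sort(V[g]);print(np.percentile(v,[5,20,40,60,80,95]))
t,_=cv2.threshold(V[g],0,255,cv2.THRESH_OTSU);print(t)
m=(g&(V>t)).astype(np.uint8);c=max(cv2.findContours(m,0,cv2.CHAIN_APPROX_NONE)[0],key=cv2.contourArea)
r=cv2.minAreaRect(c);b=cv2.boxPoints(r)+[340,200];P=ray("top",b,70);print(b.round(),P.round(),[np.linalg.norm(P[i]-P[i-1]).round(1) for i in range(4)],P.mean(0))
p=robot.camera_params("wrist");R=cv2.Rodrigues(p["rvec"])[0];st=robot.sense()
print("wrist K",p["camera_matrix"],"pos",-R.T@p["tvec"]-st["ee_pos"],"R",R.round(2))
E
```

```text
lid [[554.5, 192.7], [578.2, 84.8], [470.0, 59.0], [454.8, 167.8]]
bed [[621.1, -108.8], [518.7, -130.3]]
anviltop [[599.1, -76.0], [600.0, -93.0], [524.1, -113.6], [519.8, -91.8]]
shaft [[515.7, 124.6]]
handle [[489.0, 167.0]]
rails [[564.5, 0.4], [589.4, -69.7], [512.4, 6.0], [529.7, -82.0]]
[ 84.4  99.6 135.  138.  139.  139. ]
114.0
[[365. 227.]
 [379. 215.]
 [407. 247.]
 [394. 259.]] [[ 471. -279.   70.]
 [ 499. -312.   70.]
 [ 423. -376.   70.]
 [ 395. -343.   70.]] [np.float64(98.9), np.float64(43.9), np.float64(99.5), np.float64(43.4)] [ 447.16694348 -327.67136557   70.        ]
wrist K [[294.2216199    0.         276.5822209 ]
 [  0.         294.2216199  205.46485112]
 [  0.           0.           1.        ]] pos [ 70.92647734  24.00060359 165.34573939] R [[ 0.3  -0.95 -0.  ]
 [-0.92 -0.29  0.26]
 [-0.25 -0.08 -0.97]]
```

```bash
cat >> h.py <<'E'
def shift(target,yaw):
    """tool-frame shift and turn to target (world TCP), tool pointing down"""
    s=robot.sense();y=s["ee_rot"][2];d=np.array(target)-s["ee_pos"]
    c,q=np.cos(y),np.sin(y)
    t=(yaw-y+np.pi)%(2*np.pi)-np.pi
    return np.round([c*d[0]+q*d[1],q*d[0]-c*d[1],-d[2],-t],3)
E
python3 -c "
from h import *
print(shift([447.2,-327.7,160],0.700))"
```

```text
[ 327.801 -102.656   58.976   -0.394]
```

```bash
python3 steer.py '1 47 -15 8 -.06; 1 94 -30 17 -.12;1 141 -44 25 -.17;1 188 -59 34 -.23;1 235 -74 42 -.29;1 282 -88 51 -.34;1 328 -102.7 59 -.394;1 328 -102.7 59 -.394;1 328 -102.7 59 -.394;1 328 -102.7 59 -.394'; python3 - <<'E'
from h import *
c=cam("wrist");im=robot.get_image("wrist")[:,:,::-1].copy();np.savez("w1.npz",K=c[0],R=c[1],t=c[2]);cv2.imwrite("pics/w1.png",im)
print(shift([447.2,-327.7,40],0.700))
e=robot.sense()["ee_pos"];print(e)
u=np.array([np.cos(.7),np.sin(.7),0]);v=np.array([-u[1],u[0],0]);C=np.array([447.2,-327.7,70])
print(proj("wrist",[C+50*a*u+22.5*b*v for a,b in((1,1),(1,-1),(-1,-1),(-1,1))],c).round())
E
```

```text
time: 1.1
ee_pos: [446.8, -328.4, 160.5]
ee_rot: [-3.141, 0.0, 0.699]
ft_force: [-0.5, -0.4, -0.7]
grip_width: 1.004
grasp_force: 0.0
[ 1.05100e+00 -3.61000e-01  1.20632e+02 -2.00000e-03]
[ 446.62693586 -328.65196     160.63238089]
[[252. 157.]
 [304. 157.]
 [302. 263.]
 [254. 263.]]
```

View pics/w1.png

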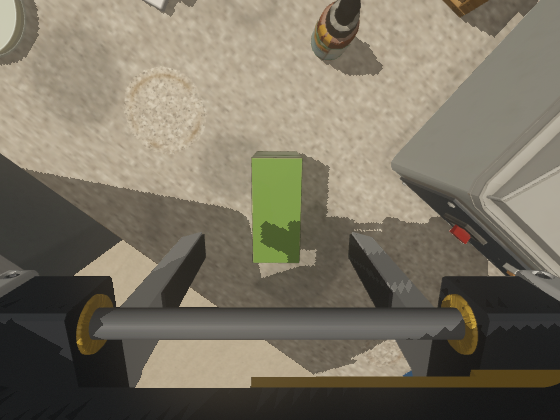

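The wrist view shows the carton top at columns 251-302 and rows 157-263, as predicted, and it sits between the open fingers. I'll go down and grip.

```bash
python3 steer.py '1 1 0 40 0;1 1 0 80 0;1 1 0 120 0;1 1 0 120 0;0 1 0 120 0;0 1 0 120 0;0 1 0 120 0;0 1 0 120 0;0 1 0 120 0;0 1 0 120 0;0 1 0 120 0' 15; python3 steer.py '0 0 0 -40 0;0 0 0 -85 0;0 0 0 -130 0;0 0 0 -130 0;0 0 0 -130 0'; python3 -c "
from h import *
print(shift([555,-60,170],1.78))"
```

```text
time: 2.25
ee_pos: [448.3, -327.2, 40.6]
ee_rot: [3.141, -0.0, 0.7]
ft_force: [-1.3, 0.7, 1.3]
grip_width: 0.472
grasp_force: 15.0
time: 2.75
ee_pos: [448.2, -327.1, 170.6]
ee_rot: [3.141, -0.0, 0.7]
ft_force: [-0.1, -0.1, -2.2]
grip_width: 0.472
grasp_force: 15.0
[ 253.732 -135.561    0.58    -1.08 ]
```

```bash
python3 steer.py '0 30 -20 -10 -.15;0 60 -40 -20 -.3;0 90 -60 -30 -.45;0 120 -80 -40 -.6;0 150 -96 -40 -.75;0 180 -100 -40 -.9;0 219 -70 -40 -1.05;0 219 -70 -40 -1.08;0 219 -70 -40 -1.08;0 219 -70 -40 -1.08;0 219 -70 -40 -1.08'; python3 - <<'E'
from h import *
print(robot.sense()["ee_pos"])
c=cam("wrist");im=robot.get_image("wrist")[:,:,::-1].copy();np.savez("w2.npz",K=c[0],R=c[1],t=c[2]);cv2.imwrite("pics/w2.png",im)
E
```

```text
time: 3.85
ee_pos: [570.0, -132.8, 210.2]
ee_rot: [-3.141, -0.0, 1.778]
ft_force: [-0.1, 0.8, -1.1]
grip_width: 0.473
grasp_force: 15.0
[ 570.00299101 -132.76888765  210.17642048]
```

View pics/w2.png

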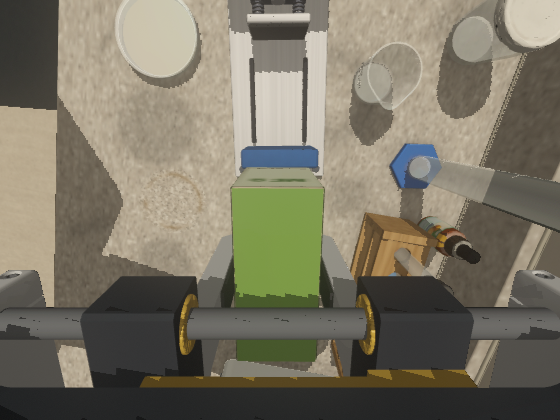

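The wrist view shows the rails at columns ~253 and ~305 (rows 57-143). The anvil top is at rows 147-166 (columns 242-318), and the platen is at rows 15-38 (columns 248-309). Now I'll get edges to sub-pixel.

```bash
python3 - <<'E'
from h import *
d=np.load("w2.npz");c=(d["K"],d["R"],d["t"])
im=cv2.imread("pics/w2.png");g=cv2.cvtColor(im,cv2.COLOR_BGR2GRAY).astype(int);hsv=cv2.cvtColor(im,cv2.COLOR_BGR2HSV)
for r in(70,90,110,130):print(r,"L",g[r,228:264].tolist(),"R",g[r,296:330].tolist())
m=cv2.inRange(hsv,(100,120,30),(125,255,255));m[:,:225]=0;m[:,340:]=0;m[:130]=0;m[190:]=0
for x in(250,265,280,295,310):print("anvil col",x,g[138:175,x].tolist())
for x in(262,280,296):print("platen col",x,g[5:60,x].tolist())
E
```

```text
70 L [172, 171, 145, 182, 201, 202, 203, 204, 206, 209, 209, 208, 206, 206, 206, 205, 204, 205, 207, 206, 205, 146, 85, 81, 83, 74, 109, 130, 131, 131, 130, 130, 129, 129, 137, 138] R [127, 129, 134, 136, 134, 133, 110, 72, 77, 77, 75, 96, 203, 209, 206, 203, 204, 205, 206, 202, 204, 204, 203, 206, 206, 205, 203, 204, 205, 196, 153, 163, 165, 165]
90 L [182, 182, 173, 157, 186, 202, 202, 205, 205, 207, 209, 208, 206, 205, 206, 206, 205, 204, 206, 207, 206, 205, 121, 84, 83, 82, 75, 203, 208, 208, 208, 207, 206, 204, 208, 210] R [204, 206, 207, 208, 207, 204, 114, 75, 81, 79, 77, 169, 207, 207, 205, 203, 205, 206, 204, 203, 206, 202, 204, 206, 205, 204, 203, 204, 205, 184, 171, 173, 176, 175]
110 L [179, 172, 170, 172, 161, 191, 202, 203, 202, 203, 206, 208, 206, 203, 203, 204, 205, 203, 204, 206, 206, 205, 175, 94, 82, 83, 80, 133, 203, 207, 207, 206, 205, 204, 205, 209] R [204, 205, 206, 207, 205, 203, 115, 78, 80, 79, 76, 203, 208, 205, 203, 203, 205, 205, 202, 203, 204, 202, 205, 204, 203, 202, 204, 203, 187, 155, 170, 174, 177, 178]
130 L [168, 169, 170, 169, 172, 160, 192, 201, 
[... 1351 characters left out ...]
8, 66, 60, 58, 58, 58, 59, 59, 59, 60, 60, 60, 61, 61, 64, 109, 128, 128, 128, 128, 129, 129, 129, 129, 129, 129, 129, 129, 130, 130, 130, 130, 130, 130, 131]
platen col 280 [119, 119, 120, 119, 120, 120, 120, 122, 151, 208, 216, 213, 210, 205, 200, 183, 148, 114, 72, 66, 65, 63, 56, 56, 55, 56, 57, 57, 56, 57, 58, 59, 60, 60, 64, 124, 124, 124, 124, 125, 124, 124, 125, 125, 125, 125, 125, 126, 126, 126, 126, 126, 127, 127, 127]
platen col 296 [95, 56, 73, 94, 95, 62, 137, 101, 180, 211, 215, 212, 210, 207, 205, 182, 142, 110, 73, 66, 65, 61, 55, 55, 56, 55, 56, 56, 57, 58, 58, 58, 57, 59, 72, 123, 123, 122, 123, 123, 123, 124, 123, 123, 124, 124, 124, 124, 125, 124, 124, 125, 124, 125, 125]
```

```bash
python3 - <<'E'
from h import *
d=np.load("w2.npz");c=(d["K"],d["R"],d["t"])
print("cam",-c[1].T@c[2])
L=ray("w",[(249,70),(249.7,90),(250.3,110),(250.8,130)],20,c);Rr=ray("w",[(307.4,70),(306.9,90),(306.6,110),(306.2,130)],20,c)
print("outer w",np.linalg.norm(L-Rr,axis=1));M=(L+Rr)/2;print(M)
Bl=ray("w",[(230.5,70),(231.5,90),(232.4,110),(233.4,130)],12,c);Br=ray("w",[(325.5,70),(325.2,90),(324.3,110),(323.8,130)],12,c)
print("bed w",np.linalg.norm(Bl-Br,axis=1));B=(Bl+Br)/2;print(B)
for n,X in(("rail",M),("bed",B),("Lr",L),("Rr",Rr),("bl",Bl),("br",Br)):
    v=cv2.fitLine(X[:,:2].astype(np.float32),cv2.DIST_L2,0,0,0).ravel();v=v*np.sign(v[1]);print(n,"yaw",np.arctan2(-v[0],v[1]))
A=ray("w",[(250,149.6),(310,148.6)],72,c);A2=ray("w",[(250,145.6),(310,145.2)],72,c);A3=ray("w",[(250,145.6),(310,145.2)],12,c)
print("anvil top edge",A,A2,"bottom",A3, "yaw",np.arctan2(*( (A[1]-A[0])[[1,0]])))
for z,r in((67,22.5),(21,39.3),(67,20)):print("platen",z,r,ray("w",[(262,r),(296,r)],z,c).mean(0))
E
```

```text
cam [554.07365222 -57.85584935 375.5763389 ]
outer w [65.06204848 64.76937186 64.81231651 64.85668777]
[[543.44093252   2.75946432  20.        ]
 [547.86799272 -17.64260764  20.        ]
 [552.49890619 -38.71260557  20.        ]
 [557.17215208 -60.52055009  20.        ]]
bed w [108.21834488 108.48660057 108.17508203 108.21223912]
[[542.98202667   4.07710382  12.        ]
 [547.78835608 -16.72527096  12.        ]
 [552.35157078 -38.30539443  12.        ]
 [557.36231159 -60.55522825  12.        ]]
rail yaw 0.2139364
bed yaw 0.2178579
Lr yaw 0.21524103
Rr yaw 0.21263143
bl yaw 0.21862276
br yaw 0.21709177
anvil top edge [[532.36449591 -84.95720255  72.        ]
 [591.81365627 -71.46317252  72.        ]] [[531.6357231  -81.032594    72.        ]
 [591.0208726  -68.16732518  72.        ]] bottom [[527.20100414 -85.61333532  12.        ]
 [598.32326392 -70.20532509  12.        ]] yaw 0.2232023869209455
platen 67 22.5 [537.14428996  34.7922346   67.        ]
platen 21 39.3 [537.97495641  32.78481205  21.        ]
platen 67 20 [536.71638347  36.81017674  67.        ]
```

```bash
python3 - <<'E'
from h import *
g=cv2.imread("pics/top0.png");C=np.array([552.4,-38.5]);v=np.array([-.2143,.9768])
for z,off in((12,0),(12,12),(72,0),(67,0)):
    s=np.arange(-60,90,3);u=np.array([.9768,.2143])
    P=np.c_[C+s[:,None]*v+off*u,np.full(len(s),z)]
    q=proj("top",P).astype(np.float32)
    w=cv2.remap(g,q[:,:1],q[:,1:],cv2.INTER_LINEAR)[:,0]
    print("z",z,off,[(int(a),int(b[0]),int(b[2])) for a,b in zip(s,w)])
E
```

```text
z 12 0 [(-60, 113, 58), (-57, 114, 58), (-54, 116, 59), (-51, 113, 57), (-48, 101, 61), (-45, 109, 105), (-42, 155, 173), (-39, 179, 204), (-36, 184, 210), (-33, 185, 210), (-30, 185, 210), (-27, 185, 210), (-24, 186, 210), (-21, 186, 211), (-18, 187, 213), (-15, 187, 213), (-12, 187, 213), (-9, 188, 213), (-6, 189, 214), (-3, 189, 214), (0, 189, 214), (3, 190, 215), (6, 189, 215), (9, 189, 215), (12, 189, 215), (15, 189, 215), (18, 190, 216), (21, 190, 215), (24, 190, 215), (27, 190, 215), (30, 191, 216), (33, 190, 215), (36, 179, 204), (39, 143, 165), (42, 106, 124), (45, 95, 111), (48, 94, 110), (51, 94, 110), (54, 95, 110), (57, 95, 111), (60, 94, 110), (63, 94, 110), (66, 90, 106), (69, 74, 87), (72, 66, 79), (75, 113, 132), (78, 164, 189), (81, 169, 194), (84, 133, 154), (87, 101, 117)]
z 12 12 [(-60, 113, 58), (-57, 114, 58), (-54, 115, 58), (-51, 112, 58), (-48, 99, 61), (-45, 111, 106), (-42, 155, 173), (-39, 181, 205), (-36, 187, 212), (-33, 187, 212), (-30, 187, 213), (-27, 188, 213), (-24, 187, 213), (-21, 188, 213), (-18, 188, 214), (-15, 188, 214), (-12, 188, 214), (-9,
[... 1409 characters left out ...]
7), (-42, 103, 80), (-39, 135, 143), (-36, 174, 196), (-33, 186, 212), (-30, 186, 212), (-27, 187, 212), (-24, 187, 213), (-21, 187, 212), (-18, 187, 213), (-15, 188, 214), (-12, 188, 214), (-9, 188, 214), (-6, 188, 214), (-3, 190, 216), (0, 189, 215), (3, 189, 214), (6, 190, 215), (9, 190, 215), (12, 190, 215), (15, 190, 215), (18, 189, 215), (21, 190, 216), (24, 190, 215), (27, 189, 215), (30, 191, 216), (33, 190, 215), (36, 182, 207), (39, 148, 170), (42, 108, 126), (45, 95, 111), (48, 94, 110), (51, 94, 110), (54, 95, 111), (57, 95, 111), (60, 94, 111), (63, 94, 110), (66, 85, 99), (69, 70, 83), (72, 98, 115), (75, 157, 180), (78, 180, 204), (81, 144, 166), (84, 105, 122), (87, 94, 110)]
```

```bash
python3 -c "
from h import *
print(shift([548.5,-24.5,64],1.787))"
```

```text
[ 1.10408e+02  1.18400e+00  1.46507e+02 -9.00000e-03]
```

```bash
python3 steer.py '0 37 0.5 10 -.009;0 74 1 30 -.009;0 110.5 1.2 60 -.009;0 110.5 1.2 60 -.009;0 110.5 1.2 95 -.009;0 110.5 1.2 125 -.009;0 110.5 1.2 146.5 -.009;0 110.5 1.2 146.5 -.009;0 110.5 1.2 146.5 -.009'; python3 - <<'E'
from h import *
a=robot.get_image("wrist")[:,:,::-1];b=robot.get_image("top")[:,:,::-1];s=robot.get_image("scene")[:,:,::-1]
cv2.imwrite("pics/w3.png",a.copy())
b=cv2.resize(b[140:275,150:325],(400,309),interpolation=cv2.INTER_CUBIC);s=cv2.resize(s[180:330,220:370],(309,309),interpolation=cv2.INTER_CUBIC)
cv2.imwrite("pics/m3.png",np.vstack([np.hstack([b,s]),np.hstack([a[:280],np.zeros((280,149,3),np.uint8)])]))
E
```

```text
time: 4.8
ee_pos: [549.3, -24.8, 65.1]
ee_rot: [3.141, 0.0, 1.788]
ft_force: [0.2, -0.6, -1.3]
grip_width: 0.476
grasp_force: 15.0
```

View pics/m3.png

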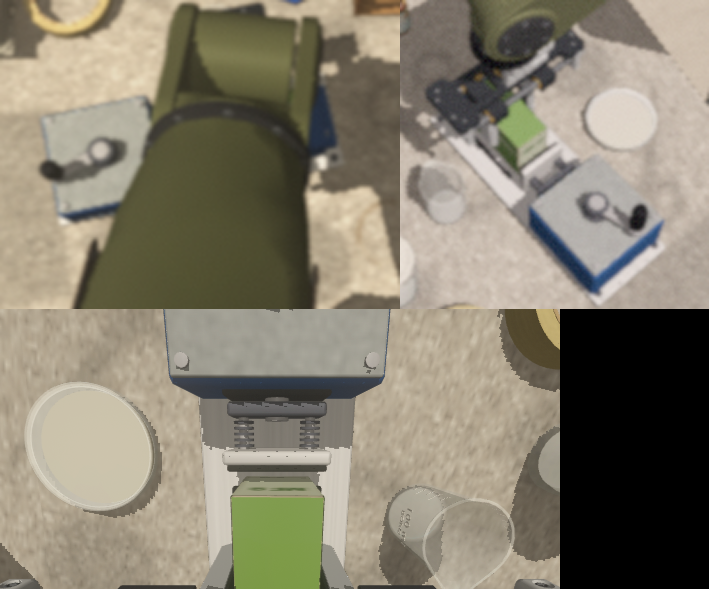

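The fit view shows the carton hanging square over the bed. Its front-top edge is at wrist row ~186, the platen bar is at rows ~143-157, and the bed edges at columns ~208 and ~350 are about equally far from it. I'll check the gap with numbers.

```bash
python3 - <<'E'
from h import *
c=cam("wrist");a=cv2.imread("pics/w3.png").astype(int)
for x in(262,280,300):print(x,[(r,int(a[r,x,0]),int(a[r,x,2])) for r in range(138,192)])
for r in(176,200):print(r,[(x,int(a[r,x,0]),int(a[r,x,1]),int(a[r,x,2])) for x in list(range(204,240))+list(range(316,356))][::1])
e=robot.sense()["ee_pos"];y=1.787;v=np.array([np.cos(y),np.sin(y),0])
for z,r in((95,186),(95,187),(67,157),(67,158),(24.5,171),(24.5,173),(21,165)):print(z,r,((ray("w",[(278,r)],z,c)-e)@v))
E
```

```text
262 [(138, 109, 123), (139, 136, 153), (140, 137, 154), (141, 138, 154), (142, 170, 188), (143, 190, 209), (144, 193, 212), (145, 196, 214), (146, 194, 211), (147, 191, 209), (148, 188, 206), (149, 185, 203), (150, 182, 201), (151, 180, 198), (152, 177, 195), (153, 167, 186), (154, 146, 163), (155, 125, 142), (156, 66, 77), (157, 62, 74), (158, 63, 74), (159, 61, 73), (160, 58, 71), (161, 56, 67), (162, 66, 77), (163, 114, 129), (164, 115, 130), (165, 115, 129), (166, 114, 128), (167, 93, 112), (168, 70, 87), (169, 87, 108), (170, 87, 108), (171, 90, 111), (172, 129, 157), (173, 129, 157), (174, 129, 157), (175, 130, 158), (176, 129, 157), (177, 127, 156), (178, 106, 134), (179, 81, 108), (180, 83, 110), (181, 108, 138), (182, 127, 156), (183, 127, 157), (184, 127, 157), (185, 127, 156), (186, 102, 135), (187, 134, 180), (188, 93, 143), (189, 80, 129), (190, 79, 129), (191, 79, 129)]
280 [(138, 108, 122), (139, 137, 153), (140, 137, 155), (141, 139, 154), (142, 170, 189), (143, 190, 209), (144, 196, 214), (145, 198, 216), (146, 196, 214), (147, 193, 211), (148, 190, 208), (149, 186, 
[... 4368 characters left out ...]
(331, 187, 199, 206), (332, 187, 199, 206), (333, 189, 201, 208), (334, 189, 201, 208), (335, 187, 199, 205), (336, 187, 199, 206), (337, 190, 202, 209), (338, 191, 203, 210), (339, 191, 203, 209), (340, 190, 202, 209), (341, 188, 200, 207), (342, 188, 200, 207), (343, 189, 200, 207), (344, 189, 202, 208), (345, 189, 202, 209), (346, 183, 196, 203), (347, 174, 187, 193), (348, 136, 156, 165), (349, 150, 172, 183), (350, 152, 173, 184), (351, 150, 172, 184), (352, 149, 172, 184), (353, 150, 172, 184), (354, 149, 172, 184), (355, 148, 171, 183)]
95 186 [49.88163043]
95 187 [49.40323324]
67 157 [60.63854746]
67 158 [60.09037941]
24.5 171 [46.68321154]
24.5 173 [45.26708987]
21 165 [50.46329111]
```

Wrist gaps: carton front face +49.2, platen rubber +57.7, and the anvil about 112 behind the rubber. So I shift +2 mm towards the platen. Sideways it is centred to within 0.5 mm. Lowering now.

```bash
python3 -c "
from h import *
print(robot.sense()['ee_pos'])"; python3 steer.py '0 2 0 0 0;0 2 0 5 0;0 2 0 9 0;0 2 0 10.5 0;0 2 0 10.5 0'; python3 steer.py '0 0 0 1 0;0 0 0 1 0;0 0 0 1 0'
```

```text
[549.67674433 -24.51746727  65.60573704]
time: 5.45
ee_pos: [548.3, -22.2, 53.0]
ee_rot: [-3.141, -0.0, 1.789]
ft_force: [-0.4, 0.1, -1.2]
grip_width: 0.47
grasp_force: 15.0
time: 5.75
ee_pos: [548.6, -22.3, 52.6]
ee_rot: [3.141, 0.0, 1.789]
ft_force: [-1.2, 0.8, 0.1]
grip_width: 0.474
grasp_force: 15.0
```

```bash
python3 steer.py '0 0 0 .7 0;1 0 0 .7 0;1 0 0 .7 0;1 0 0 .7 0;1 0 0 .7 0;1 0 0 .7 0;1 0 0 -30 0;1 0 0 -75 0;1 0 0 -120 0;1 0 0 -120 0'; python3 - <<'E'
from h import *
c=cam("wrist");a=robot.get_image("wrist")[:,:,::-1].copy();np.savez("w4.npz",K=c[0],R=c[1],t=c[2]);cv2.imwrite("pics/w4.png",a);cv2.imwrite("pics/top4.png",robot.get_image("top")[:,:,::-1])
E
```

```text
time: 6.75
ee_pos: [550.6, -22.5, 178.4]
ee_rot: [3.133, 0.003, 1.789]
ft_force: [-0.1, 0.6, -0.1]
grip_width: 0.997
grasp_force: 0.0
```

View pics/w4.png

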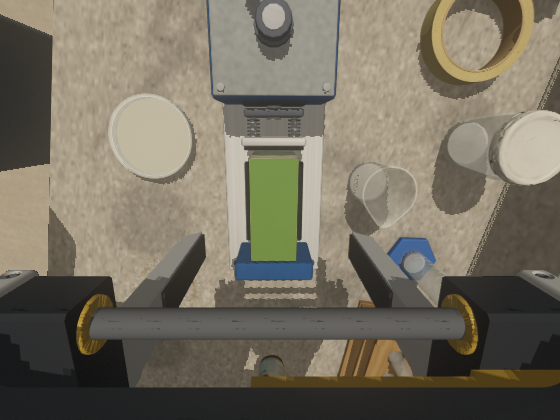

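The carton stands on the bed (columns 249-299, rows 155-262) between the rails, anvil and platen, and has been let go. The crank hub is at (273,17). Next I'll move over the crank to measure hub and handle.

```bash
python3 steer.py '.45 30 0 -20 0;.45 60 0 -20 0;.45 85 0 -20 0;.45 85 0 -20 0;.45 85 0 -20 0;.45 85 0 -20 0'; python3 - <<'E'
from h import *
c=cam("wrist");a=robot.get_image("wrist")[:,:,::-1].copy();np.savez("w5.npz",K=c[0],R=c[1],t=c[2]);cv2.imwrite("pics/w5.png",a);print(robot.sense()["ee_pos"],robot.sense()["ee_rot"])
E
```

```text
time: 7.45
ee_pos: [530.0, 60.0, 191.6]
ee_rot: [-3.14, -0.0, 1.788]
ft_force: [-0.1, 0.4, 0.5]
grip_width: 0.525
grasp_force: 0.0
[530.10770671  59.88736508 191.78158492] [-3.14056800e+00 -7.46921183e-05  1.78783727e+00]
```

View pics/w5.png

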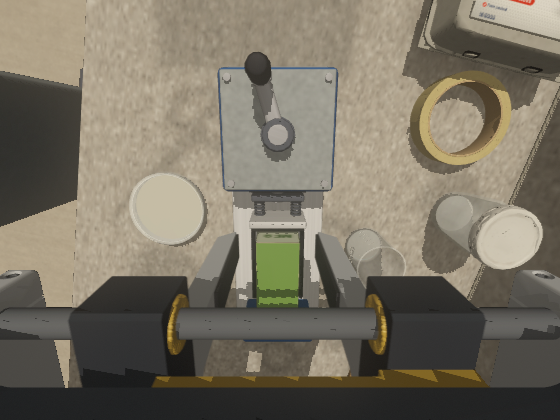

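The wrist view shows the handle top at about (258,64), the hub at (278,133), and lid corners at about (219,68), (337,68), (332,190) and (224,190).

```bash
python3 - <<'E'
from h import *
d=np.load("w5.npz");c=(d["K"],d["R"],d["t"])
a=cv2.imread("pics/w5.png");g=cv2.cvtColor(a,6).astype(np.uint8)
m=cv2.inRange(g,0,55);k=np.zeros_like(m);k[45:100,240:280]=m[45:100,240:280]
ct=max(cv2.findContours(k,0,cv2.CHAIN_APPROX_NONE)[0],key=cv2.contourArea);print(cv2.boundingRect(ct),cv2.minEnclosingCircle(ct))
for r in range(48,92,3):
    x=np.where(k[r])[0];print(r,x.min() if len(x) else 0,x.max() if len(x) else 0,end="; ")
h=cv2.inRange(g,150,255);k2=np.zeros_like(h);k2[120:150,262:295]=h[120:150,262:295]
cv2.imwrite("pics/w5c.png",cv2.resize(a[40:160,215:340],(800,768),interpolation=cv2.INTER_CUBIC)[:600])
cc=max(cv2.findContours(k2,0,cv2.CHAIN_APPROX_NONE)[0],key=cv2.contourArea);print("\nhub",cv2.minEnclosingCircle(cc),cv2.boundingRect(cc))
L=ray("w",[(219,68),(337,68),(332,190),(224,190)],76,c);print(L.round(1),L.mean(0),[np.linalg.norm(L[i]-L[i-1]).round(1) for i in range(4)])
for z in(96,105,118):print("hub",z,ray("w",[(278,133.5)],z,c))
print("handle",ray("w",[(257.5,64)],140,c))
E
```

```text
(245, 53, 26, 32) ((259.656982421875, 68.65116119384766), 15.708780288696289)
48 0 0; 51 0 0; 54 262 263; 57 265 266; 60 266 268; 63 245 269; 66 245 269; 69 246 270; 72 247 270; 75 249 270; 78 250 268; 81 252 267; 84 257 263; 87 0 0; 90 0 0; 
hub ((277.4285583496094, 134.32142639160156), 10.014445304870605) (268, 125, 20, 20)
[[453.2 172.9  76. ]
 [554.5 195.2  76. ]
 [578.9  88.5  76. ]
 [476.2  65.9  76. ]] [515.71189934 130.62327063  76.        ] [np.float64(109.4), np.float64(103.7), np.float64(109.4), np.float64(105.3)]
hub 96 [[515.80041011 129.81858922  96.        ]]
hub 105 [[515.721209   129.98990671 105.        ]]
hub 118 [[515.60680739 130.23736531 118.        ]]
handle [[491.98612462 172.27102775 140.        ]]
```

View pics/w5c.png

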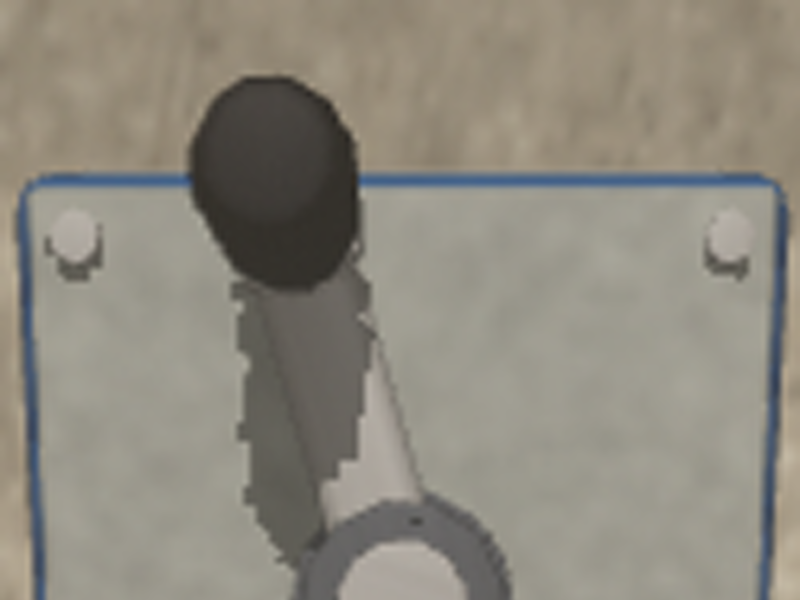

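The crop puts the handle-top ellipse centre at wrist pixel (256.8,63.4). The top and wrist cameras disagree by about 5 mm in y there, so I'll use the scene view to decide.

```bash
python3 - <<'E'
from h import *
from scipy.optimize import least_squares
d=np.load("w5.npz");cw=(d["K"],d["R"],d["t"]);ct=cam("top");cs=cam("scene")
t=cv2.imread("pics/top4.png");t0=cv2.imread("pics/top0.png");s=cv2.imread("pics/scene0.png")
# dark handle blobs
def blob(im,x0,y0,x1,y1,th):
    g=cv2.cvtColor(im,6)[y0:y1,x0:x1];n,l,st,ce=cv2.connectedComponentsWithStats(cv2.inRange(g,0,th));i=1+np.argmax(st[1:,4]);return ce[i]+[x0,y0],st[i]
print("top",blob(t0,160,200,184,225,60));print("scene",blob(s,325,272,348,300,50))
for n,P in(("hubW",[515.7,130,105]),("hubT",[515.7,124.6,105]),("hanW140",[491.6,172.7,140]),("hanT140",[489,167,140]),("hanT118",[490.5,169,118])):
    print(n,"top",proj("top",P,ct).round(1),"scene",proj("scene",P,cs).round(1))
m=np.hstack([cv2.resize(t0[170:240,160:235],(375,350),interpolation=2),cv2.resize(s[255:325,275:350],(375,350),interpolation=2)]);cv2.imwrite("pics/c6.png",m)
E
```

```text
top (array([172.71929825, 214.38596491]), array([ 8, 11, 10,  8, 57], dtype=int32))
scene (array([335.23333333, 285.33333333]), array([ 7,  8,  7, 11, 60], dtype=int32))
hubW top [[191.4 205.1]] scene [[315.9 277.4]]
hubT top [[193.8 205.1]] scene [[314.7 275.5]]
hanW140 top [[168.8 213. ]] scene [[336.8 282.1]]
hanT140 top [[171.4 214.2]] scene [[336.4 279.4]]
hanT118 top [[172.7 215. ]] scene [[335.2 284.6]]
```

View pics/c6.png

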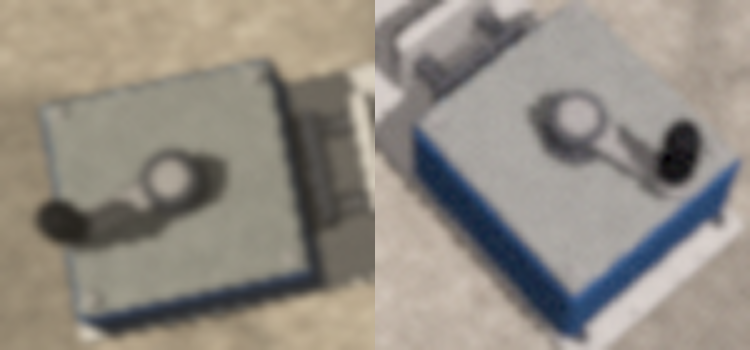

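```bash
python3 -c "
from h import *
print(shift([491,171.5,165],1.787),shift([491,171.5,116],1.787))"
```

```text
[ 1.17416e+02 -1.41550e+01  2.67820e+01  1.00000e-03] [ 1.17416e+02 -1.41550e+01  7.57820e+01  1.00000e-03]
```

```bash
python3 steer.py '.45 40 -5 5 0;.45 80 -10 15 0;.45 117.4 -14.2 20 0;.45 117.4 -14.2 27 0;.45 117.4 -14.2 50 0;.45 117.4 -14.2 75.8 0;.45 117.4 -14.2 75.8 0;.45 117.4 -14.2 75.8 0'; python3 steer.py '0 0 0 0 0;0 0 0 0 0;0 0 0 0 0;0 0 0 0 0;0 0 0 0 0;0 0 0 0 0' 12; python3 -c "
from h import *
s=robot.sense();print(s['ee_pos'],s['ft_force'],s['torque'])"
```

```text
time: 8.3
ee_pos: [491.2, 171.5, 117.0]
ee_rot: [-3.141, 0.0, 1.788]
ft_force: [0.8, -0.1, 0.1]
grip_width: 0.452
grasp_force: 0.0
time: 8.9
ee_pos: [491.1, 172.3, 117.2]
ee_rot: [3.141, 0.0, 1.789]
ft_force: [0.3, -0.1, 6.1]
grip_width: 0.195
grasp_force: 12.0
[491.14636846 172.33846228 117.20435463] [ 0.2624332  -0.10086494  6.10266247] [-0.13064014 -0.05439095  0.04240944]
```

```bash
cat > f.py <<'E'
from h import *
# tangential (ccw+) / radial push of the outside on the tool, and handle angle and radius about the assumed axis
import sys
A=np.array([515.5,128.8]) if len(sys.argv)<3 else np.array(sys.argv[1:3],float)
for _ in range(1):
    s=robot.sense();d=s["ee_pos"][:2]-A;r=np.hypot(*d);n=d/r;t=np.array([-n[1],n[0]]);f=s["ft_force"]
    print("t %.2f th %.3f r %.1f  Ft %.1f Fr %.1f Fz %.1f grip %.1f xy %s"%(s["time"],np.arctan2(d[1],d[0])-1.787,r,f[:2]@t,f[:2]@n,f[2],s["grasp_force"],s["ee_pos"].round(1)))
E
python3 f.py; python3 steer.py '0 -1.7 -4.7 0 0;0 -3.9 -9.2 0 0;0 -3.9 -9.2 0 0'>/dev/null; python3 f.py; python3 steer.py '0 -2.6 -4.3 0 0;0 -5.6 -8.2 0 0;0 -5.6 -8.2 0 0'>/dev/null;python3 f.py
```

```text
t 8.90 th 0.294 r 49.9  Ft -0.2 Fr -0.2 Fz 6.1 grip 12.0 xy [491.1 172.3 117.2]
t 9.20 th 0.505 r 49.9  Ft 0.5 Fr 0.2 Fz 5.5 grip 12.0 xy [482.6 166.3 117.2]
t 9.50 th 0.706 r 49.9  Ft 1.0 Fr 1.1 Fz 6.2 grip 12.0 xy [475.7 159.  117.2]
```

```bash
S="python3 steer.py"; python3 steer.py '0 -3.4 -3.7 0 0;0 -7.2 -7 0 0;0 -7.2 -7 0 0'>/dev/null; python3 f.py; python3 steer.py '0 -4.1 -2.9 0 0;0 -8.4 -5.4 0 0;0 -8.4 -5.4 0 0'>/dev/null;python3 f.py;python3 steer.py '0 -4.6 -2 0 0;0 -9.3 -3.6 0 0;0 -9.3 -3.6 0 0'>/dev/null;python3 f.py;python3 steer.py '0 -4.9 -1.1 0 0;0 -9.8 -1.7 0 0;0 -9.8 -1.7 0 0'>/dev/null;python3 f.py
```

```text
t 9.80 th 0.908 r 49.9  Ft 1.6 Fr 1.2 Fz 7.5 grip 12.0 xy [470.4 150.4 117.2]
t 10.10 th 1.109 r 50.0  Ft 0.8 Fr 2.2 Fz 7.3 grip 12.0 xy [467.  141.  117.2]
t 10.40 th 1.309 r 50.0  Ft 0.7 Fr 2.7 Fz 8.3 grip 12.0 xy [465.6 131.1 117.2]
t 10.70 th -4.774 r 50.0  Ft 0.1 Fr 2.6 Fz 8.4 grip 12.0 xy [466.1 121.1 117.1]
```

```bash
python3 steer.py '0 -5 -.1 0 0;0 -10 .3 0 0;0 -10 .3 0 0'>/dev/null; python3 f.py; python3 steer.py '0 -4.9 .9 0 0;0 -9.7 2.3 0 0;0 -9.7 2.3 0 0'>/dev/null;python3 f.py;python3 steer.py '0 -4.7 1.9 0 0;0 -9.1 4.2 0 0;0 -9.1 4.2 0 0'>/dev/null;python3 f.py;python3 steer.py '0 -4.2 2.7 0 0;0 -8.1 5.9 0 0;0 -8.1 5.9 0 0'>/dev/null;python3 f.py
```

```text
t 11.00 th -4.573 r 50.0  Ft -0.1 Fr 2.5 Fz 8.3 grip 12.0 xy [468.6 111.4 117.1]
t 11.30 th -4.373 r 50.1  Ft -0.5 Fr 3.6 Fz 9.1 grip 12.0 xy [473.  102.4 117.1]
t 11.60 th -4.172 r 50.1  Ft -0.4 Fr 1.9 Fz 9.2 grip 12.0 xy [479.1  94.4 117.1]
t 11.90 th -3.971 r 50.1  Ft -0.9 Fr 2.3 Fz 9.9 grip 12.0 xy [486.7  87.8 117.2]
```

```bash
python3 steer.py '0 -3.6 3.5 0 0;0 -6.8 7.4 0 0;0 -6.8 7.4 0 0'>/dev/null; python3 f.py; python3 steer.py '0 -2.8 4.1 0 0;0 -5.1 8.6 0 0;0 -5.1 8.6 0 0'>/dev/null;python3 f.py;python3 steer.py '0 -1.9 4.6 0 0;0 -3.4 9.4 0 0;0 -3.4 9.4 0 0'>/dev/null;python3 f.py
```

```text
t 12.20 th -3.773 r 50.1  Ft -1.3 Fr 1.6 Fz 9.6 grip 12.0 xy [495.3  83.  117.1]
t 12.50 th -3.576 r 50.1  Ft -2.6 Fr 2.6 Fz 9.9 grip 12.0 xy [504.7  79.9 117.1]
t 12.80 th -3.372 r 50.1  Ft -1.6 Fr 0.6 Fz 9.1 grip 12.0 xy [514.8  78.7 117.1]
```

```bash
cat > f.py <<'E'
from h import *
A=np.array([515.5,128.8]);F=[]
for _ in range(4):
    im=robot.get_image("scene");s=robot.sense();F.append(s["ft_force"])
cv2.imwrite("pics/s_%.2f.png"%s["time"],im[:,:,::-1])
f=np.mean(F,0);d=s["ee_pos"][:2]-A;r=np.hypot(*d);n=d/r;t=np.array([-n[1],n[0]])
print("t %.2f th %.3f r %.1f  Ft %.1f Fr %.1f Fz %.1f xy %s"%(s["time"],(np.arctan2(d[1],d[0])-1.787)%6.2832,r,f[:2]@t,f[:2]@n,f[2],s["ee_pos"].round(1)))
E
python3 f.py; python3 steer.py '0 -.5 2.5 0 0;0 -1 4.9 0 0;0 -1 4.9 0 0'>/dev/null;python3 f.py; python3 steer.py '0 -.3 2.5 0 0;0 -.4 5 0 0;0 -.4 5 0 0'>/dev/null;python3 f.py
python3 - <<'E'
from h import *
import glob
L=sorted(glob.glob("pics/s_*.png"))
a=cv2.imread("pics/scene0.png")[205:325,230:370];b=cv2.imread(L[-1])[205:325,230:370]
cv2.imwrite("pics/c7.png",np.hstack([cv2.resize(x,(400,343),interpolation=2) for x in(a,b)]))
E
```

```text
t 13.00 th 2.908 r 50.1  Ft -1.0 Fr 0.4 Fz 7.6 xy [514.6  78.7 117.2]
t 13.50 th 3.011 r 50.1  Ft 0.4 Fr -0.2 Fz 6.8 xy [519.8  78.9 117.2]
t 14.00 th 3.111 r 50.1  Ft -0.1 Fr -0.5 Fz 6.8 xy [524.7  79.5 117.2]
```

View pics/c7.png

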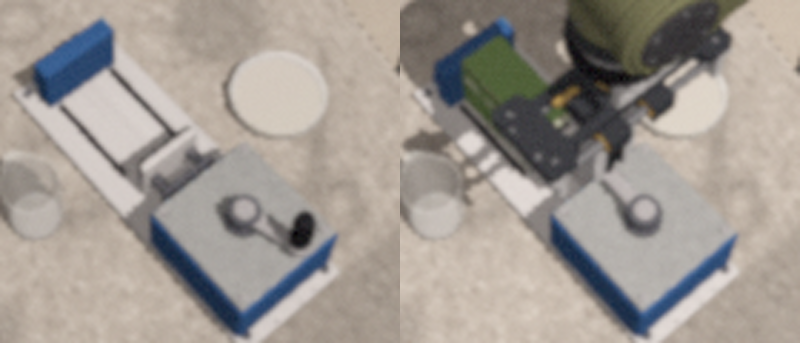

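The side-by-side crops (before left, now right) show the carton up against the anvil and the crank arm now pointing at the platen. The tangential force rose to a peak near θ≈2.7, then went slack by 3.0, so this is the dwell. I'll go 0.1 rad further towards its middle, take a reading and release gently.

```bash
python3 steer.py '0 0 2.5 0 0;0 0 5 0 0;0 0 5 0 0'>/dev/null;python3 f.py; python3 steer.py '.45 0 0 0 0;.45 0 0 0 0;.45 0 0 0 0;.45 0 0 0 0;.45 0 0 0 0'; python3 steer.py '.45 0 0 -20 0;.45 0 0 -50 0;.45 0 0 -80 0;.45 0 0 -80 0';python3 steer.py '.45 -40 0 0 0;.45 -80 0 0 0;.45 -110 0 0 0;.45 -110 0 0 0;.45 -110 0 0 0'; python3 - <<'E'
from h import *
c=cam("wrist");a=robot.get_image("wrist")[:,:,::-1].copy();np.savez("w8.npz",K=c[0],R=c[1],t=c[2]);cv2.imwrite("pics/w8.png",a)
E
```

```text
t 14.50 th 3.210 r 50.1  Ft 0.5 Fr -0.8 Fz 6.7 xy [529.6  80.7 117.2]
time: 15.0
ee_pos: [529.4, 80.6, 116.5]
ee_rot: [-3.141, -0.0, 1.789]
ft_force: [1.2, 0.7, 0.8]
grip_width: 0.45
grasp_force: 0.0
time: 15.4
ee_pos: [530.8, 80.8, 200.5]
ee_rot: [3.136, 0.001, 1.789]
ft_force: [-0.5, 0.3, -0.2]
grip_width: 0.45
grasp_force: 0.0
time: 15.9
ee_pos: [553.0, -26.8, 195.9]
ee_rot: [-3.141, -0.001, 1.788]
ft_force: [-0.2, 0.3, -0.2]
grip_width: 0.448
grasp_force: 0.0
```

View pics/w8.png

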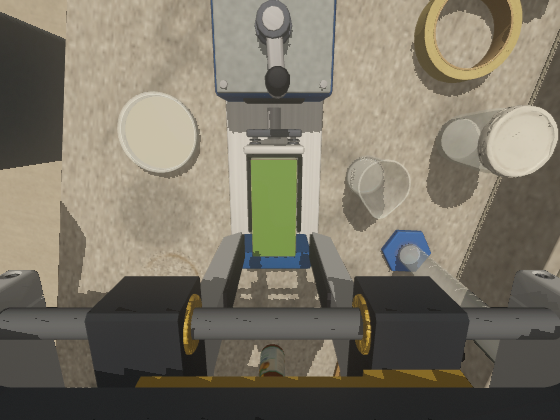

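The picture shows the carton clamped between anvil and platen, with the springs squeezed (rows 128-150). The handle has stayed at (277,80) after release. I'm past the 10-picture limit, so I'll check it is still holding with numbers only.

```bash
cat > chk.py <<'E'
from h import *
a=robot.get_image("wrist");g=cv2.cvtColor(a,cv2.COLOR_RGB2GRAY)
m=cv2.inRange(g[60:110,258:296],0,55);M=cv2.moments(m,True);print("handle px",258+M["m10"]/M["m00"],60+M["m01"]/M["m00"],M["m00"])
h=cv2.cvtColor(a,cv2.COLOR_RGB2HSV);m=cv2.inRange(h[140:262,235:315],(35,90,60),(60,255,255));print("carton",cv2.boundingRect(m),robot.sense()["time"])
E
python3 chk.py; python3 steer.py '.45 0 0 0 0;.45 0 0 0 0;.45 0 0 0 0;.45 0 0 0 0;.45 0 0 0 0;.45 0 0 0 0;.45 0 0 0 0;.45 0 0 0 0;.45 0 0 0 0;.45 0 0 0 0' | head -2; python3 chk.py
```

```text
handle px 277.24154589371983 93.81400966183574 414.0
carton (16, 21, 46, 96) 16.0
time: 17.0
ee_pos: [553.3, -26.7, 196.7]
handle px 277.2480620155039 93.25581395348837 387.0
carton (15, 20, 46, 96) 17.05
```

```bash
python3 -c "
from cell import robot
print(robot.job_done())"
```

```text
the job is handed in; nothing more can be done
None
```

The job is handed in: the carton stands clamped between the anvil and the platen, and the crank stayed put on the dwell for over a second after I let go (robot clock about 17 s); I viewed 12 pictures, two more than the 10 allowed.

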